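# Square up a stack of heel lifts and pin it

## Task

Three loose heel lifts lie unevenly in the stacking jig. Slide the jig's jaw up until it squeezes the whole stack snug against the fence, without crushing it, and leave it there; then take the tall-headed pin from the wooden rack and pass it through all three lifts into the bore of the bed, pressing it gently but fully home so that its head sits flat on the top lift. Let go, and leave the other pin, the spare lift and the things lying nearby where they are.

Things in the scene. Friction and masses are not known exactly. Their poses are not given: they have to be found in the camera images.
- jig: Aluminium tray of the stacking jig, fixed to the bench, x -135 to +90 mm, 126 mm wide over its cheeks (50 mm high). z up, x runs from the jaw to the fence. In it a steel block carries fence, rails and bore; it is locked anywhere from 0 to 16 mm along x and is NOT measured. Origin: at bench level, where the bore's axis would be at setting 0 (so the bore is at x = 0 to 16 mm, y = 0).
- block_mid (a point): A point of the jig's frame (x = 8 mm, y = 0, z = 30 mm: middle of the bore's possible places, jig axes; not moving with the block). Block top: 30 mm above the bench. Fence face (unpressed) 40 mm beyond the bore's axis, fence top 54 mm and rail tops 50 mm above the bench, rails 2 mm clear of the lifts. A lift flat on the fence has its hole over the bore.
- plug (a point): Same point 12 mm lower. In the bore (11.4 mm wide, through the 30 mm block) sits a brass knock-out plug, its top 8 to 15 mm below the mouth, which moves only when pushed down with about 7 N: the pin's nose must push it 3 to 10 mm down, so the pin does not fall home by itself.
- fence (a joint): How far the sprung fence plate (dark, 62 mm wide, at the block's +x end) is pressed back, m: 0 when free, stiffness 8 N per mm, stop at 4 mm. Snug is over 0.4 mm (3 N) as the jaw squeezes; over 1.9 mm (15 N) the lifts are crushed. It relaxes to at most 0.4 mm once the jaw is let go.
- jaw (a joint): Position of the jig's sliding jaw in m, growing towards the fence (jig +x). Travel 0 to 50 mm; starts at 0 to 3 mm. Slides with about 3 N of friction and stays where it is left. Touches the squared stack somewhere from 23 to 39 mm, by the block's setting: feel for it. Its face is 50 mm wide and spans 32 to 57 mm above the bench.
- jaw_knob (a point): Top centre of the jaw's upright black handle, H-shaped from above, 45 to 85 mm above the bench: a web 14 mm thick (y) to grip from above, between two cross flanges 36 mm wide (y) and 28 mm apart (x +-14 mm). It is at x = -88 mm + jaw travel, y = 0 in the jig's frame, 43 mm behind the jaw's face. Jig axes.
- lift_low: Lowest heel lift of the stack: dark brown rigid D-shaped plate, 9 mm thick, 60 mm wide (y); straight edge at x = -22 mm, rounded edge reaching to x = +40 mm. One hole of 12 mm. Origin: on the hole's axis, at its underside; z up. Starts 30 mm above the bench in the jig, 1 to 34 mm short of the fence.
- lift_mid: Middle heel lift of the stack: dark brown rigid D-shaped plate, 9 mm thick, 60 mm wide (y); straight edge at x = -22 mm, rounded edge reaching to x = +40 mm. One hole of 12 mm. Origin: on the hole's axis, at its underside; z up. Starts 39 mm above the bench in the jig, 1 to 34 mm short of the fence.
- lift_top: Top heel lift of the stack: dark brown rigid D-shaped plate, 9 mm thick, 60 mm wide (y); straight edge at x = -22 mm, rounded edge reaching to x = +40 mm. One hole of 12 mm. Origin: on the hole's axis, at its underside; z up. Starts 48 mm above the bench in the jig, 1 to 34 mm short of the fence.
- pin: The steel pin to use: shank 10 mm in diameter, 45 mm long, its lowest 12 mm a cone down to a 4 mm tip; above it a plain round head 22 mm in diameter, 26 mm tall. Origin: centre of the tip; z towards the head. Starts upright in the rack, head resting on the rack's top, tip 7 mm above the bench. When home in the jig its tip is 12 mm above the bench (head from 57 to 83 mm). 80 g.
- short_pin: Other steel pin, not to be used: shank 30 mm, flat wide head 34 mm in diameter and 8 mm tall. Origin: centre of the tip.
- rack: Fixed wooden pin block 60 mm (x) by 150 mm (y), 52 mm high, with two 11.4 mm holes at y = +-42 mm; either pin may be in either hole. Origin: centre of the underside.
- spare_lift: A heel lift like the others lying on the bench, to be left. Origin: hole axis at the underside.
- glue_jar: Amber jar with yellow lid, 72 mm wide, 95 mm high, to be left. Origin: centre of the underside.
- awl: Awl-like tool 170 mm long lying on the bench, to be left.
- brush: Brush 200 mm long lying on the bench, to be left.
Mind the look-alikes: they are no part of the job. Leave any red look-alike of the pin alone. Leave any turquoise look-alike of the part that bears fence alone.

How it is judged:
On the way:
1. before the pin goes in, the jaw squeezes the stack square on the fence (fence pressed back over 0.4 mm, the three holes within 2.5 mm of one another) (horizontal distance between lift_low and lift_mid below 0.0025 m and horizontal distance between each of lift_mid, lift_low and lift_top below 0.0025 m and value of joint fence above 0.0004 m and (horizontal distance between pin and lift_top above 0.02 m or height (world z) of pin above 0.055 m)), for 0.1 s.
At the end, for the whole second after the job is handed in: Pin released, upright within 3 degrees through all three lifts into the bore: tip at most 13.5 mm above the bench, within 2.5 mm of the lowest lift's hole axis; lifts flat, in order, holes within 2.5 mm of one another; jaw within 3.5 mm of the stack; things nearby within 20 mm of their start (horizontal distance between pin and lift_low below 0.0025 m and height (world z) of pin below 0.0135 m and angle between pin's own z axis and vertical below 0.06 rad and horizontal distance between lift_low and lift_mid below 0.0025 m and horizontal distance between each of lift_mid, lift_low and lift_top below 0.0025 m and height (world z) of lift_low below 0.0315 m and height (world z) of lift_mid below 0.0405 m and height (world z) of lift_top below 0.0495 m and x of lift_mid in the frame of jaw_knob below 0.0685 m and linear speed of pin below 0.02 m/s); the robot touches nothing.
It fails at once if the stack is crushed: fence pressed back over 1.9 mm (15 N) (value of joint fence above 0.0019 m).
It fails at once if the pin is forced: over 30 N against a lift (contact force between pin and lift_low above 30 N or contact force between pin and lift_mid above 30 N or contact force between pin and lift_top above 30 N).
It fails at once if the other pin or a bystander is moved by over 20 mm (distance of any of spare_lift, glue_jar, awl, brush, short_pin from where it was at the start of the episode above 0.02 m).
It also fails if it takes over 67 s, if anything falls off the work surface, if the arm or the gripper's body presses on something with over 40 N, if the wrist force passes 120 N, or if a joint passes its speed limit or range.

## Robot

A 7-joint arm with a two-finger parallel gripper is mounted at the origin on the work surface. World frame = base frame: x ahead of the robot, y to its left, z up, the work surface at z = 0. Lengths are in m, angles in rad, forces in N, time in s.
With the tool pointing down it reaches from about 0.4 to 0.85 m from the base axis. Payload 10.4 kg.
Tool frame: the origin (TCP) lies midway between the tips of the shut fingers; the grasp point (between the pads) lies 19 mm behind it; z points along the fingers, y is the line along which they close (so a half turn about z gives the same grasp; the last joint's range is limited). The gripper opens to 87 mm and grips with 3 to 60 N. Pads are 19 mm wide; open, the fingers measure 117 mm over their backs; the gripper's body (75 mm by 190 mm) begins 51 mm behind the grasp point.
Start: joints at [1.091, 0.332, -0.065, 1.46, 0.022, 1.35, -0.088], TCP at [0.276, -0.561, 0.223] pointing down, gripper open.
Joint ranges: [-2.6, 2.6], [-0.5, 2.12], [-1.47, 1.34], [0.16, 2.42], [-1.27, 4.41], [0.06, 2.06], [-2.6, 2.6]. Speed limits (rad/s): [2.22, 2.22, 2.79, 2.79, 3.14, 3.14, 3.14].

## Interface

Orientations are given as a unit quaternion [x, y, z, w].
In Python, from bench import r gives the robot as it stands.
- The arm moves only by the tool move_arm, never from a script. Its argument "targets" is a list of rows, each a list of 3 entries, a list of its own where there are three numbers: the shift along the tool's x, y, z in cm, then the turn, a rotation vector about the tool's x, y, z in rad, then the opening in per cent of the stroke, from 0 (shut) to 100 (fully open). In form: [[[x, y, z], [wx, wy, wz], gripper], ...]. A call has 1 to 20 rows; each row shifts and turns the commanded pose from where the row before left it, along the tool's axes as they then stand; what a row does not reach is not made up. A row lasts 1/8 s, in which the tool goes at most 62.5 mm and 10.7 degrees, less where a joint would pass 70% of its speed; a pose out of reach is approached as far as the arm can. A call with a gripper value outside its range is refused whole. The fingers move at their own pace and stop on an object; "grip_force" is the grip in N (left out, the last holds). Time passes only in rows, so rows that do not move let the fingers close. It gives the time, the measured TCP pose, the force, the opening and the grip force at its end, in the units of the state.
- r.read_state(): the state, without advancing time (a new reading comes with each control period).
- r.camera(name): name is "side" or "top" or "wrist"; returns a dict with "image" (420x560x3 uint8, blue, green, red), "vertical_fov" (degrees; the focal length in pixels is half the picture's height over the tangent of half this angle, whatever the lens; pixels are square), "cx", "cy" (the principal point, pixels), "k1" (the pictures are not rectified: a ray, as slopes to the right and down, at radius r is drawn at 1 + k1 r^2 times it, then the intrinsics apply), "cam_to_world" (4x4, takes a point from camera to world coordinates). Camera axes: x right, y down, z forward; pixel columns grow to the right and rows downward; lengths in m; the calibration is good to about 2 mm. A picture is of the moment at which its call begins. There is no depth.
- r.close_job(): hands the job in; it is judged then, once.
The state is a dict: "time": time; "joint_positions": joint angles; "joint_vel": joint speeds; "joint_torque": joint torques, N m; "ee_pos": TCP position; "eef_rot": TCP orientation; "ft_force": force on the tool from outside, world axes, zero at the start; "torque": the same for the moment, N m; "width": finger opening in m; "grip_force": force on a finger pad.
Only numpy, scipy, OpenCV 4.12 (cv2) and the standard library are available. Lean on these libraries where they do the work, as an engineer would, in place of code of your own. Each camera call takes 0.05 s, during which the arm holds its last target. There are 200 camera calls.

## Working session

There is one attempt and no reset: what is moved stays moved. The work goes in short steps, Python scripts to look and compute and a tool call to move; the robot and the scene stay as the last step left them, time stands still between calls to the robot, and variables do not carry over. Pictures are saved under pics/ and viewed, at most 10 in all, crops included, and the job is handed in when it is done.

Besides the shell and the picture viewer there is one more tool, called after "Request:" as name([rows], argument=value, ...), one row to a line, values as JSON. move_arm: Moves the arm, as the interface text tells. Its arguments: {"type":"object","properties":{"targets":{"type":"array"},"grip_force":{"type":"number"}},"required":["targets"]}

```bash
mkdir -p pics
cat > h.py <<'E'
import numpy as np, cv2
from scipy.spatial.transform import Rotation as R
from bench import r
def cam(n):
    c=r.camera(n); im=np.asarray(c["image"]); np.savez("cam_%s.npz"%n,im=im,f=im.shape[0]/2/np.tan(np.radians(c["vertical_fov"])/2),cx=c["cx"],cy=c["cy"],k1=c["k1"],T=np.array(c["cam_to_world"])); return im
def ld(n): return np.load("cam_%s.npz"%n)
def ray(n,u,v):
    c=ld(n); f=float(c["f"]);K=np.array([[f,0,c["cx"]],[0,f,c["cy"]],[0,0,1.]])
    p=cv2.undistortPoints(np.array([[[u,v]]],float),K,np.array([float(c["k1"]),0,0,0,0]))[0,0]
    # model: drawn = (1+k1 r^2)*slope -> same as OpenCV k1
    T=c["T"]; return T[:3,3],T[:3,:3]@np.array([p[0],p[1],1])
def at(n,u,v,z):
    o,d=ray(n,u,v); return o+d*(z-o[2])/d[2]
def proj(n,P):
    c=ld(n); T=np.linalg.inv(c["T"]); q=T[:3,:3]@np.asarray(P,float)+T[:3,3]; s=q[:2]/q[2]; s=s*(1+float(c["k1"])*(s@s))
    return s*float(c["f"])+[float(c["cx"]),float(c["cy"])]
def crop(n,u,v,w,h,k,name):
    im=ld(n)["im"]; u0,v0=int(u-w/2),int(v-h/2); cv2.imwrite("pics/"+name,cv2.resize(im[max(v0,0):v0+h,max(u0,0):u0+w],None,fx=k,fy=k,interpolation=cv2.INTER_CUBIC)); print("crop origin",max(u0,0),max(v0,0),"scale",k)
E
python3 - <<'E'
from h import *
ims=[cam(n) for n in("side","top")]
cv2.imwrite("pics/top0.png",cv2.resize(ims[1],(800,600))); cv2.imwrite("pics/side0.png",cv2.resize(ims[0],(800,600)))
for n in("side","top"):
    c=ld(n);print(n,c["T"].round(3).tolist(),c["f"],c["k1"])
s=r.read_state();print(s)
E
```

```text
side [[0.991, -0.067, 0.113, 0.414], [-0.131, -0.554, 0.822, -0.855], [0.007, -0.83, -0.558, 0.691], [0.0, 0.0, 0.0, 1.0]] 450.9104734765787 -0.045659989586438375
top [[0.015, -0.999, 0.047, 0.466], [-1.0, -0.015, -0.005, 0.016], [0.006, -0.047, -0.999, 0.895], [0.0, 0.0, 0.0, 1.0]] 395.6145471503421 -0.06283271728430247
{'time': 0.1, 'joint_positions': array([ 1.09142439,  0.33278502, -0.06468095,  1.46084478,  0.02160385,
        1.34987737, -0.08851426]), 'joint_vel': array([-0.00035891, -0.00295886, -0.00015495, -0.00193241,  0.00116844,
        0.00048009,  0.00039428]), 'joint_torque': array([ 1.62150034e-03, -6.24542069e+01,  2.44579482e-02, -3.90719819e+01,
       -6.15482521e-02,  3.64375266e-02,  2.81282513e-05]), 'ee_pos': array([ 0.27549787, -0.56063389,  0.22185421]), 'eef_rot': array([ 9.74034320e-01,  2.26399582e-01, -1.69095959e-04, -5.85655142e-04]), 'ft_force': array([-0.53306155, -0.24332936,  0.58413585]), 'torque': array([-0.04189991,  0.02444951, -0.0300315 ]), 'grip_force': 0.0, 'width': 0.08727043884938432}
```

View pics/top0.png

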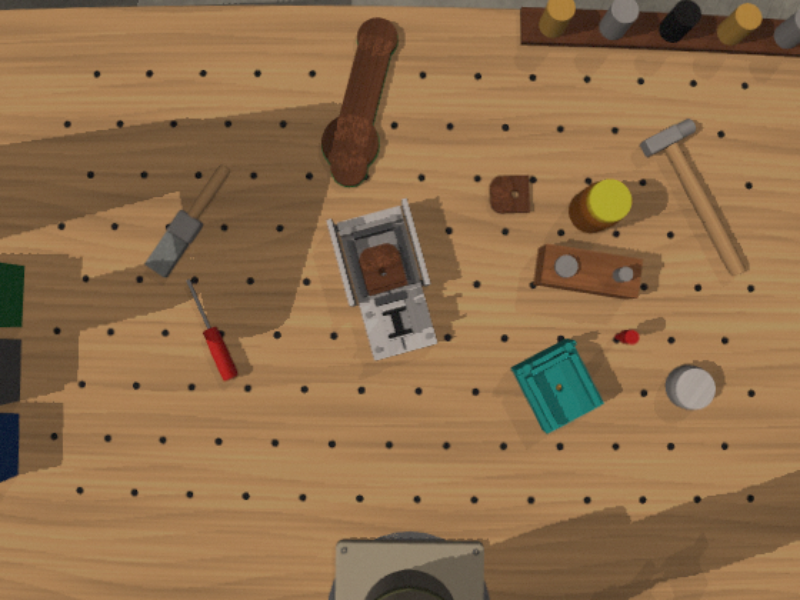

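View pics/side0.png

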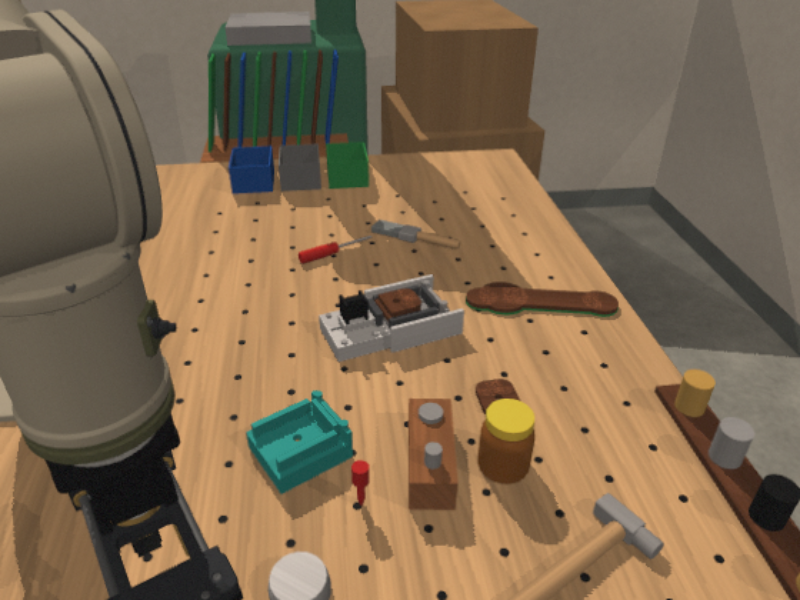

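The top view (800x600) shows the jig at about (385,280) with its handle at (398,322), and the rack at (590,270).

Pin candidates:
- Wide flat head at (567,266): this is the short pin.
- Narrow tall head at (626,274): this is my choice.
- Red look-alike at (628,337).

Fence candidates are the grey jig and the turquoise look-alike at (557,387).

Next I'll check a close crop.

Run:
```python
from h import *
a=ld("top")["im"]
j=cv2.resize(a[135:260,220:315],None,fx=4.4,fy=4.4,interpolation=cv2.INTER_CUBIC)
k=cv2.resize(a[165:215,370:455],None,fx=4.4,fy=4.4,interpolation=cv2.INTER_CUBIC)
s=ld("side")["im"]; s=cv2.resize(s[275:350,280:325],None,fx=4.4,fy=4.4,interpolation=cv2.INTER_CUBIC)
c=np.zeros((600,800,3),np.uint8); c[:j.shape[0],:j.shape[1]]=j; c[:k.shape[0],420:420+k.shape[1]]=k; c[230:230+s.shape[0],420:420+s.shape[1]]=s
cv2.imwrite("pics/crop1.png",c)
```

```text
(no output)
```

View pics/crop1.png

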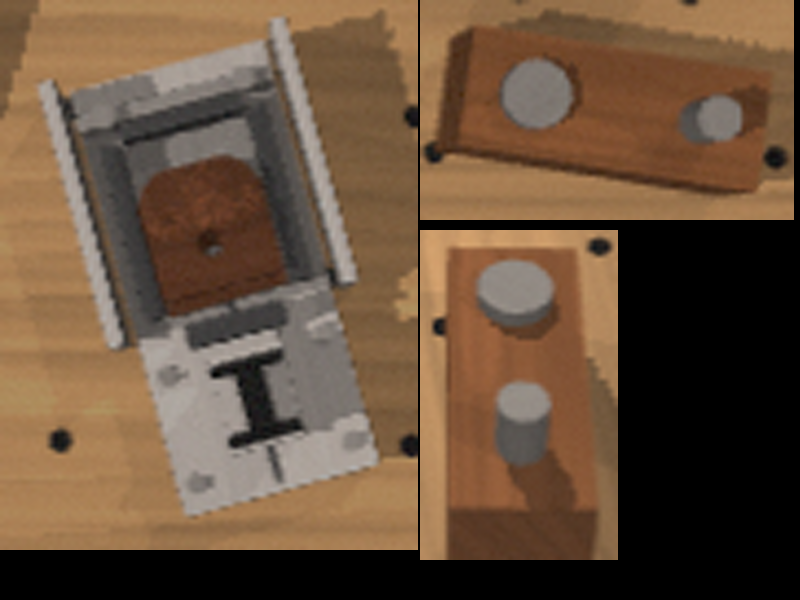

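The crop confirms the tall-headed steel pin, with its head top at crop (720,119), next to the flat-headed one at (537,93). The handle's H is centred at (257,399), and the cheeks run (40,87)-(110,348) and (285,18)-(355,280).

Run:
```python
from h import *
J=lambda x,y,z:at("top",220+x/4.4,135+y/4.4,z)
K=lambda x,y,z:at("top",370+(x-420)/4.4,165+y/4.4,z)
S=lambda x,y,z:at("side",280+(x-420)/4.4,275+(y-230)/4.4,z)
h=J(257,399,.085);print("handle",h,[J(*p,.085).round(4) for p in((212,372),(283,355),(230,443),(302,425))])
for p,q in(((40,87),(110,348)),((285,18),(355,280))):
    a,b=J(*p,.05),J(*q,.05);print(a,b,np.degrees(np.arctan2(*(a-b)[1::-1])))
print("pin top",K(720,119,.078),"short",K(537,93,.06),"dist",np.linalg.norm((K(720,119,.078)-K(537,93,.06))))
print("pin side",S(523,402,.078),"short",S(516,287,.06))
print("hole top",J(210,244,.057))
for e in((180,312),(283,282)):print("edge",J(*e,.057))
print("fence", J(130,133,.054),J(240,104,.054))
s=r.read_state();m=R.from_quat(s["eef_rot"]).as_matrix();print(m.round(3))
```

```text
handle [0.45921742 0.02299715 0.085     ] [array([0.4714, 0.0441, 0.085 ]), array([0.4798, 0.0112, 0.085 ]), array([0.4386, 0.0352, 0.085 ]), array([0.4475, 0.0019, 0.085 ])]
[0.60966751 0.13188083 0.05      ] [0.48253413 0.09500529 0.05      ] 16.1750124807097
[0.64561699 0.01250278 0.05      ] [ 0.51741159 -0.02346055  0.05      ] 15.669520502167568
pin top [ 0.53408766 -0.31045156  0.078     ] short [ 0.54670176 -0.22732326  0.06      ] dist 0.08598505351209025
pin side [ 0.53590634 -0.31111018  0.078     ] short [ 0.54827727 -0.22820952  0.06      ]
hole top [0.5333124  0.04707792 0.057     ]
edge [0.50025374 0.06096618 0.057     ]
edge [0.51548643 0.01157804 0.057     ]
fence [0.58706525 0.08701016 0.054     ] [0.60208552 0.03378094 0.054     ]
[[ 0.897  0.441 -0.001]
 [ 0.441 -0.897  0.001]
 [-0.    -0.001 -1.   ]]
```

Request:
move_arm([
  [[0,0,0],[0,0,0.178],70],
  [[2.4,-3.65,0],[0,0,0],70],
  [[2.4,-3.65,0],[0,0,0],70],
  [[2.4,-3.65,0],[0,0,0],70],
  [[2.4,-3.65,0],[0,0,0],70],
  [[2.4,-3.65,0],[0,0,0],70],
  [[2.4,-3.65,0],[0,0,0],70],
  [[2.4,-3.65,0],[0,0,0],70],
  [[2.4,-3.65,0],[0,0,0],70],
  [[2.4,-3.65,0],[0,0,0],70],
  [[2.4,-3.65,0],[0,0,0],70],
  [[2.4,-3.65,0],[0,0,0],70],
  [[2.4,-3.65,0],[0,0,0],70],
  [[2.4,-3.65,0],[0,0,0],70],
  [[2.4,-3.65,0],[0,0,0],70],
  [[0,0,4],[0,0,0],70],
  [[0,0,2],[0,0,0],70],
  [[0,0,0],[0,0,0],70],
])

```text
time: 2.35
ee_pos: [0.4569, 0.0228, 0.1612]
eef_rot: [0.99, 0.139, -0.002, -0.0]
ft_force: [0.7, -0.2, -0.2]
width: 0.0611
grip_force: 0.0
```

Run:
```python
from h import *
im=cam("wrist"); cv2.imwrite("pics/w1.png",cv2.resize(im,(800,600)))
s=r.read_state();m=R.from_quat(s["eef_rot"]).as_matrix();print(s["time"],s["ee_pos"],m.round(3),s["ft_force"],s["width"],ld("wrist")["T"].round(3))
```

```text
2.4 [0.45777851 0.02284372 0.1624747 ] [[ 0.961  0.275 -0.001]
 [ 0.275 -0.961  0.   ]
 [-0.001 -0.    -1.   ]] [0.98128866 0.34457458 0.22714121] 0.06105011006131712 [[ 0.276 -0.918 -0.286  0.535]
 [-0.961 -0.264 -0.08   0.045]
 [-0.002  0.297 -0.955  0.323]
 [ 0.     0.     0.     1.   ]]
```

View pics/w1.png

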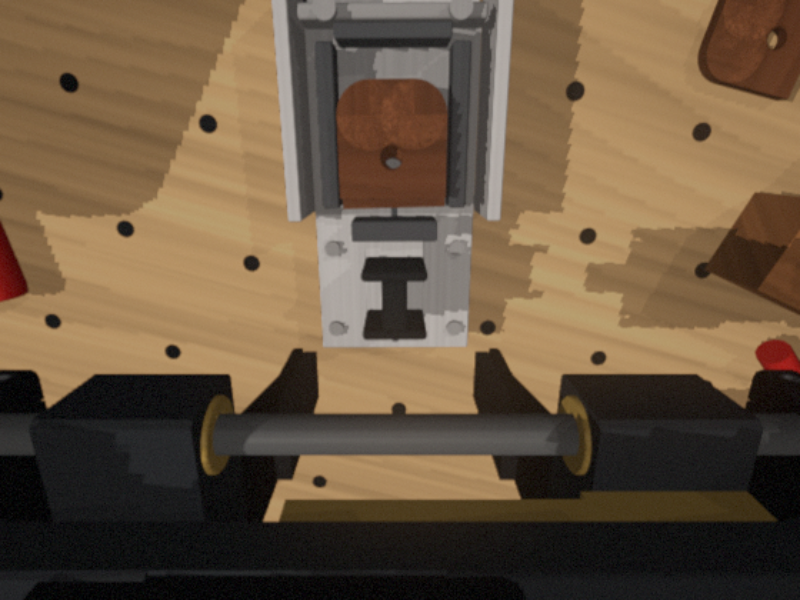

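The wrist view shows the stack ahead, with the jaw handle H at about (395,298). The view is square with the jig. I'll enlarge the handle.

Run:
```python
from h import *
crop("wrist",276,140,90,220//2*2,1,"tmp.png")
im=ld("wrist")["im"]; c=cv2.convertScaleAbs(im[90:245,200:350],alpha=1.6,beta=30); cv2.imwrite("pics/w1c.png",cv2.resize(c,None,fx=3.8,fy=3.8,interpolation=cv2.INTER_CUBIC))
```

```text
crop origin 231 30 scale 1
```

View pics/w1c.png

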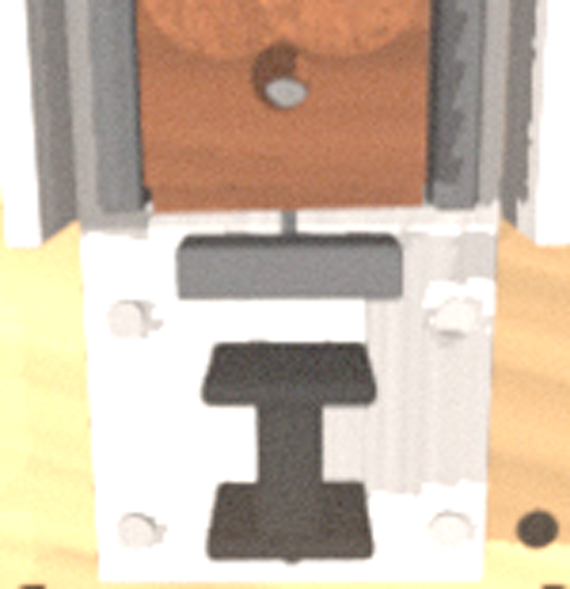

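Run:
```python
from h import *
W=lambda x,y,z=.085:at("wrist",200+x/3.8,90+y/3.8,z)
P=[W(*p) for p in((203,402),(376,402),(208,558),(373,558))]
f=(P[0]+P[1])/2;n=(P[2]+P[3])/2;print("width",np.linalg.norm(P[0]-P[1]),np.linalg.norm(P[2]-P[3]),"pitch",np.linalg.norm(f-n),f,n,(f+n)/2)
print("yaw",np.degrees(np.arctan2(*(P[0]-P[1])[:2]*[-1,1])), np.degrees(np.arctan2(*(P[2]-P[3])[:2]*[-1,1])))
print("web",W(290,480)); 
l=[W(1,240,.05),W(570,240,.05)];print("cheeks inner/outer",l)
e=[W(155,210,.057),W(425,205,.057)];print("liftedge",e,"hole",W(287,92,.048))
o=(f+n)/2
m=R.from_quat(r.read_state()["eef_rot"]).as_matrix()
p=r.read_state()["ee_pos"];print("mid in tool", m.T@(o-p), "web",m.T@(W(290,480)-p),proj("wrist",p))
```

```text
width 0.034906569274755994 0.03465503016121152 pitch 0.0339106157473025 [0.47342223 0.02827285 0.085     ] [0.44088393 0.01872357 0.085     ] [0.45715308 0.02349821 0.085     ]
yaw 16.05908476548864 16.074200975667424
web [0.45748008 0.02359172 0.085     ]
cheeks inner/outer [array([0.48241905, 0.0977547 , 0.05      ]), array([ 0.51739407, -0.02386108,  0.05      ])]
liftedge [array([0.49923163, 0.06587982, 0.057     ]), array([0.51629202, 0.01038491, 0.057     ])] hole [0.53034808 0.04529224 0.048     ]
mid in tool [-0.00034825 -0.00076607  0.07747542] web [-8.14639720e-06 -7.65935252e-04  7.74751026e-02] [277.33006548 261.34089766]
```

Request:
move_arm([
  [[0.25,-0.08,0],[0,0,0],70],
  [[0,0,3],[0,0,0],70],
  [[0,0,3],[0,0,0],70],
  [[0,0,2],[0,0,0],70],
  [[0,0,1.5],[0,0,0],70],
  [[0,0,0.5],[0,0,0],70],
  [[0,0,0],[0,0,0],10],
  [[0,0,0],[0,0,0],10],
  [[0,0,0],[0,0,0],10],
  [[0,0,0],[0,0,0],10],
  [[0,0,0],[0,0,0],10],
  [[0,0,0],[0,0,0],10],
], grip_force=15)

```text
time: 3.9
ee_pos: [0.4602, 0.0247, 0.0626]
eef_rot: [0.99, 0.139, -0.0, -0.0]
ft_force: [-0.9, 3.5, 1.1]
width: 0.0143
grip_force: 15.0
```

Request:
move_arm([
  [[0.4,0,0],[0,0,0],10],
  [[0.4,0,0],[0,0,0],10],
  [[0.4,0,0],[0,0,0],10],
  [[0.4,0,0],[0,0,0],10],
  [[0.4,0,0],[0,0,0],10],
  [[0,0,0],[0,0,0],10],
])

```text
time: 4.65
ee_pos: [0.4798, 0.0305, 0.0626]
eef_rot: [0.99, 0.139, 0.0, -0.0]
ft_force: [-2.7, 4.0, 3.3]
width: 0.0137
grip_force: 15.0
```

Request:
move_arm([
  [[0.2,0,0],[0,0,0],10],
  [[0.2,0,0],[0,0,0],10],
  [[0.2,0,0],[0,0,0],10],
  [[0,0,0],[0,0,0],10],
])

```text
time: 5.15
ee_pos: [0.4852, 0.032, 0.0626]
eef_rot: [0.99, 0.139, -0.0, -0.0]
ft_force: [-3.9, 4.0, 4.6]
width: 0.0139
grip_force: 15.0
```

Run:
```python
from h import *
im=cam("wrist");s=r.read_state();print(s["ee_pos"],s["ft_force"])
im=cv2.convertScaleAbs(im[0:210,170:390],alpha=1.5,beta=20);cv2.imwrite("pics/w2.png",cv2.resize(im,None,fx=2.8,fy=2.8,interpolation=cv2.INTER_CUBIC))
```

```text
[0.48523744 0.03201199 0.06258717] [-3.14699514  3.78975807  4.58436942]
```

View pics/w2.png

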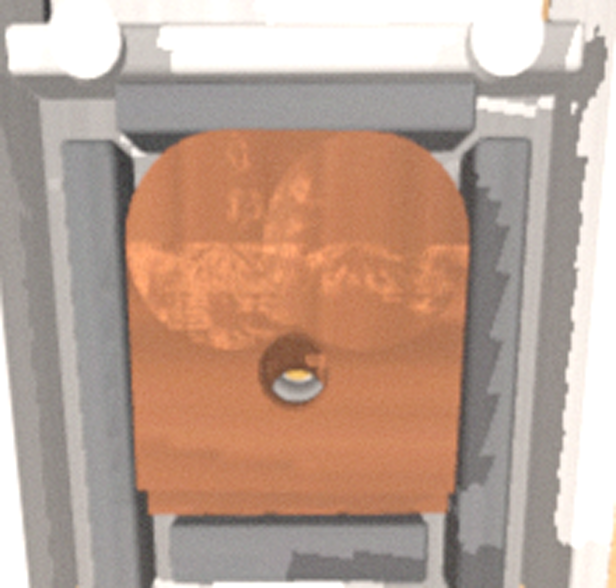

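The crop shows the stack nearly squared, with the holes aligned at about (295,370) and brass visible in the bore. The lift front is close to the fence at row ~130.

Run:
```python
from h import *
W=lambda x,y,z:at("wrist",170+x/2.8,y/2.8,z)
k=r.read_state()["ee_pos"]; u=np.array([.961,.2765,0]);v=np.array([-.2765,.961,0])
for n,p in dict(front=(295,130,.057),fenceTopBack=(295,83,.054),fenceTopL=(120,130,.054),fencefaceR=(473,128,.054),edge=(300,514,.057),hole=(293,369,.057),plugb=(297,388,.03)).items():
    q=W(*p)-k;print(n,(q@u*1000).round(1),(q@v*1000).round(1))
```

```text
front 109.4 0.8
fenceTopBack 117.1 0.8
fenceTopL 109.9 30.9
fencefaceR 110.2 -29.7
edge 43.1 -0.1
hole 70.0 1.2
plugb 64.3 0.6
```

Request:
move_arm([
  [[0.1,0,0],[0,0,0],10],
  [[0.1,0,0],[0,0,0],10],
  [[0,0,0],[0,0,0],10],
])

```text
time: 5.58
ee_pos: [0.4869, 0.0325, 0.0626]
eef_rot: [0.99, 0.139, -0.0, -0.0]
ft_force: [-5.3, 4.1, 5.9]
width: 0.0142
grip_force: 15.0
```

Request:
move_arm([
  [[0.05,0,0],[0,0,0],10],
  [[0.05,0,0],[0,0,0],10],
  [[0,0,0],[0,0,0],10],
])

```text
time: 5.95
ee_pos: [0.4878, 0.0327, 0.0626]
eef_rot: [0.99, 0.139, -0.0, -0.0]
ft_force: [-5.6, 4.2, 6.9]
width: 0.014
grip_force: 15.0
```

Request:
move_arm([
  [[0.05,0,0],[0,0,0],10],
  [[0,0,0],[0,0,0],10],
])

```text
time: 6.2
ee_pos: [0.4883, 0.0329, 0.0626]
eef_rot: [0.99, 0.139, -0.0, -0.0]
ft_force: [-6.0, 3.0, 6.6]
width: 0.0138
grip_force: 15.0
```

Request:
move_arm([
  [[0.05,0,0],[0,0,0],10],
  [[0,0,0],[0,0,0],10],
])

```text
time: 6.45
ee_pos: [0.4888, 0.033, 0.0626]
eef_rot: [0.99, 0.139, -0.0, -0.0]
ft_force: [-5.0, 3.8, 7.5]
width: 0.0136
grip_force: 15.0
```

Request:
move_arm([
  [[0.05,0,0],[0,0,0],10],
  [[0,0,0],[0,0,0],10],
])

```text
time: 6.7
ee_pos: [0.4892, 0.0332, 0.0626]
eef_rot: [0.99, 0.139, -0.0, -0.0]
ft_force: [-4.6, 2.6, 7.5]
width: 0.0138
grip_force: 15.0
```

Request:
move_arm([
  [[0.05,0,0],[0,0,0],10],
  [[0,0,0],[0,0,0],10],
])

```text
time: 6.95
ee_pos: [0.4897, 0.0333, 0.0626]
eef_rot: [0.99, 0.139, -0.0, -0.0]
ft_force: [-5.4, 3.7, 6.4]
width: 0.0138
grip_force: 15.0
```

Request:
move_arm([
  [[0.05,0,0],[0,0,0],10],
  [[0,0,0],[0,0,0],10],
])

```text
time: 7.2
ee_pos: [0.4902, 0.0334, 0.0626]
eef_rot: [0.99, 0.139, -0.0, -0.0]
ft_force: [-5.5, 3.9, 6.7]
width: 0.0141
grip_force: 15.0
```

Request:
move_arm([
  [[0.05,0,0],[0,0,0],10],
  [[0,0,0],[0,0,0],10],
])

```text
time: 7.45
ee_pos: [0.4907, 0.0336, 0.0626]
eef_rot: [0.99, 0.139, -0.0, -0.0]
ft_force: [-6.2, 3.1, 7.0]
width: 0.014
grip_force: 15.0
```

Request:
move_arm([
  [[0.05,0,0],[0,0,0],10],
  [[0,0,0],[0,0,0],10],
])

```text
time: 7.7
ee_pos: [0.4911, 0.0338, 0.0626]
eef_rot: [0.99, 0.139, -0.0, -0.0]
ft_force: [-6.5, 3.6, 7.8]
width: 0.014
grip_force: 15.0
```

Request:
move_arm([
  [[0.04,0,0],[0,0,0],10],
  [[0,0,0],[0,0,0],10],
])

```text
time: 7.95
ee_pos: [0.4913, 0.0338, 0.0626]
eef_rot: [0.99, 0.139, -0.001, -0.0]
ft_force: [-7.0, 3.6, 8.0]
width: 0.0134
grip_force: 15.0
```

Request:
move_arm([
  [[0.04,0,0],[0,0,0],10],
  [[0,0,0],[0,0,0],10],
])

```text
time: 8.2
ee_pos: [0.4914, 0.0338, 0.0625]
eef_rot: [0.99, 0.139, -0.001, -0.0]
ft_force: [-8.9, 2.1, 9.8]
width: 0.0138
grip_force: 15.0
```

Request:
move_arm([
  [[0.04,0,0],[0,0,0],10],
  [[0,0,0],[0,0,0],10],
])

```text
time: 8.45
ee_pos: [0.4916, 0.0339, 0.0626]
eef_rot: [0.99, 0.139, -0.001, -0.0]
ft_force: [-9.4, 2.7, 11.3]
width: 0.0138
grip_force: 15.0
```

Request:
move_arm([
  [[0.03,0,0],[0,0,0],10],
  [[0,0,0],[0,0,0],10],
])

```text
time: 8.7
ee_pos: [0.4917, 0.0339, 0.0625]
eef_rot: [0.99, 0.139, -0.001, 0.0]
ft_force: [-11.4, 3.1, 12.3]
width: 0.0138
grip_force: 15.0
```

Run:
```python
from h import *
s=r.read_state();print(s["ee_pos"],s["ft_force"],s["ft_force"]@[.961,.2765,0])
```

```text
[0.49172715 0.03393421 0.06254951] [-11.37226855   3.10538247  12.30592896] -10.070111827911118
```

Request:
move_arm([
  [[0.03,0,0],[0,0,0],10],
  [[0,0,0],[0,0,0],10],
  [[0,0,0],[0,0,0],10],
])

```text
time: 9.07
ee_pos: [0.4918, 0.0339, 0.0625]
eef_rot: [0.99, 0.139, -0.002, 0.0]
ft_force: [-11.7, 2.1, 12.5]
width: 0.0137
grip_force: 15.0
```

Request:
move_arm([
  [[0,0,0],[0,0,0],50],
  [[0,0,0],[0,0,0],70],
  [[0,0,0],[0,0,0],70],
  [[0,0,-2],[0,0,0],70],
  [[0,0,-4],[0,0,0],70],
  [[0,0,-4],[0,0,0],70],
  [[0,0,0],[0,0,0],70],
  [[0,0,0],[0,0,0],70],
])

```text
time: 10.07
ee_pos: [0.4932, 0.0336, 0.162]
eef_rot: [0.99, 0.139, -0.0, 0.0]
ft_force: [-0.5, 0.1, -0.2]
width: 0.0607
grip_force: 0.0
```

Run:
```python
from h import *
im=cam("wrist");s=r.read_state();print(s["ee_pos"],s["eef_rot"],s["ft_force"])
im=cv2.convertScaleAbs(im[0:250,170:390],alpha=1.5,beta=20);cv2.imwrite("pics/w3.png",cv2.resize(im,None,fx=2.4,fy=2.4,interpolation=cv2.INTER_CUBIC))
```

```text
[0.49280252 0.03361916 0.16158925] [ 9.90300225e-01  1.38942969e-01 -5.57947021e-04 -6.37318331e-05] [-0.3056407  -0.18474942  0.68427198]
```

View pics/w3.png

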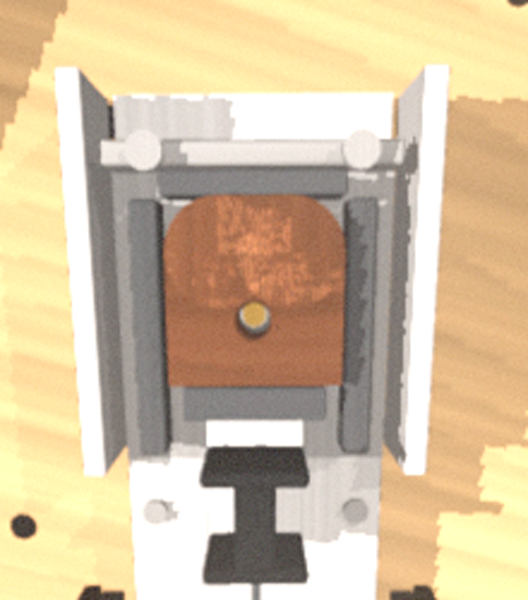

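The stack is square on the fence. The hole at crop (254,317) shows the brass plug centred, and the jaw is touching the lifts.

Run:
```python
from h import *
W=lambda x,y,z:at("wrist",170+x/2.4,y/2.4,z)
u=np.array([.961,.2765,0]);v=np.array([-.2765,.961,0])
h=W(254,317,.057);f=W(255,485,.085);n=W(255.5,581,.085);e=W(258,386,.057);pl=W(255,314,.018)
k=(f+n)/2+.003*u
print("hole",h,"plug",pl,"knob",k,"knob+65",k+.065*u,"edge+22",e+.022*u, "tool-based",np.array([.4917,.0339,0])+.0645*u)
print("lift sides",W(165,340,.057),W(344,340,.057),(W(165,340,.057)+W(344,340,.057))/2@v if 0 else (W(165,340,.057)+W(344,340,.057))/2)
for q in (h,k,e,pl):print((q-h)@u,(q-h)@v)
c=(W(78,470,.05)+W(425,470,.05))/2;print("cheek",(c-h)@v)
```

```text
hole [0.55375834 0.05198321 0.057     ] plug [0.55242455 0.05133381 0.018     ] knob [0.49165619 0.03370077 0.085     ] knob+65 [0.55412119 0.05167327 0.085     ] edge+22 [0.55284873 0.05031684 0.057     ] tool-based [0.5536845  0.05173425 0.        ]
lift sides [0.53804467 0.07903235 0.057     ] [0.55486827 0.02040732 0.057     ] [0.54645647 0.04971983 0.057     ]
0.0 0.0
-0.06473526104896411 -0.00039817449458239
-0.023334297739934853 -0.0013498753019409756
-0.0014613345490003071 -0.0002552755400405151
cheek 0.0010390555324008943
```

Request:
move_arm([
  [[-0.68,4.29,0],[0,0,0],50],
  [[-0.68,4.29,0],[0,0,0],50],
  [[-0.68,4.29,0],[0,0,0],50],
  [[-0.68,4.29,0],[0,0,0],50],
  [[-0.68,4.29,0],[0,0,0],50],
  [[-0.68,4.29,0],[0,0,0],50],
  [[-0.68,4.29,0],[0,0,0],50],
  [[-0.68,4.29,0],[0,0,0],50],
  [[0,0,0],[0,0,0],50],
  [[0,0,0],[0,0,0],50],
  [[0,0,0],[0,0,0],50],
])

```text
time: 11.5
ee_pos: [0.5356, -0.3096, 0.1622]
eef_rot: [0.99, 0.14, -0.0, -0.0]
ft_force: [-0.5, 0.0, 0.0]
width: 0.0432
grip_force: 0.0
```

Run:
```python
from h import *
im=cam("wrist");s=r.read_state();print(s["time"],s["ee_pos"],s["eef_rot"],s["ft_force"])
cv2.imwrite("pics/w4.png",cv2.resize(im,(800,600)));print(proj("wrist",[.535,-.311,.078])*800/560)
```

```text
11.55 [ 0.53563594 -0.3098809   0.16244254] [ 9.90174618e-01  1.39836329e-01 -2.21421081e-05 -1.60033134e-04] [ 0.44820521 -0.07098907 -0.20321245]
[397.8096698  307.72667872]
```

View pics/w4.png

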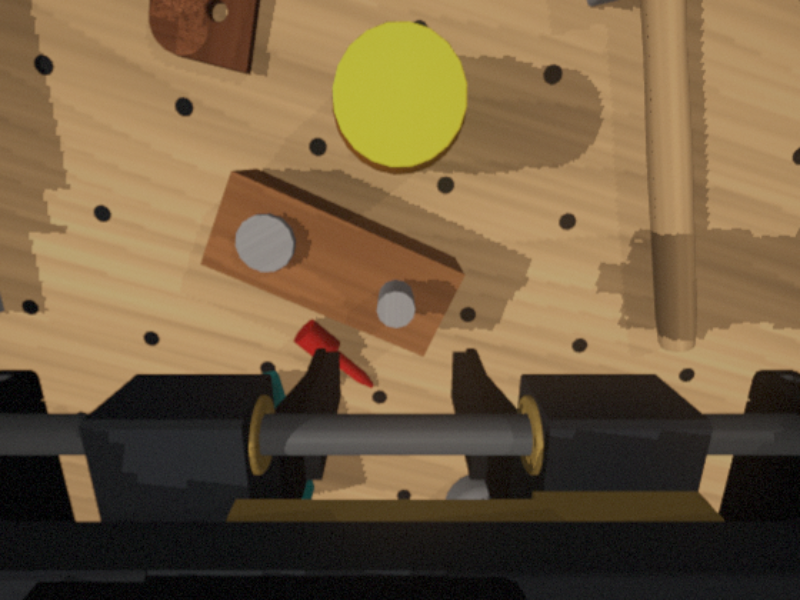

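The head of the tall pin is at (395,310), within 2 mm of the prediction. The short pin is at (265,243), and the red look-alike lies flat at (335,350), below finger height. Descending to grasp.

Request:
move_arm([
  [[-0.15,-0.05,2],[0,0,0],50],
  [[0,0,3],[0,0,0],50],
  [[0,0,3],[0,0,0],50],
  [[0,0,2],[0,0,0],50],
  [[0,0,0.7],[0,0,0],50],
  [[0,0,0],[0,0,0],50],
  [[0,0,0],[0,0,0],10],
  [[0,0,0],[0,0,0],10],
  [[0,0,0],[0,0,0],10],
  [[0,0,0],[0,0,0],10],
  [[0,0,0],[0,0,0],10],
], grip_force=25)

```text
time: 12.92
ee_pos: [0.534, -0.311, 0.0561]
eef_rot: [0.99, 0.139, 0.0, 0.0]
ft_force: [-1.5, 1.7, 5.4]
width: 0.021
grip_force: 25.0
```

Request:
move_arm([
  [[0,0,-1],[0,0,0],10],
  [[0,0,-2],[0,0,0],10],
  [[0,0,-3],[0,0,0],10],
  [[0,0,-3],[0,0,0],10],
  [[0,0,-0.5],[0,0,0],10],
  [[1.49,-4.29,0],[0,0,0],10],
  [[1.49,-4.29,0],[0,0,0],10],
  [[1.49,-4.29,0],[0,0,0],10],
  [[1.49,-4.29,0],[0,0,0],10],
  [[1.49,-4.29,0],[0,0,0],10],
  [[1.49,-4.29,0],[0,0,0],10],
  [[1.49,-4.29,0],[0,0,0],10],
  [[1.49,-4.29,0],[0,0,0],10],
  [[0,0,0],[0,0,0],10],
  [[0,0,0],[0,0,0],10],
  [[0,0,0],[0,0,0],10],
])

```text
time: 14.92
ee_pos: [0.5539, 0.0501, 0.1503]
eef_rot: [0.99, 0.138, -0.0, 0.0]
ft_force: [-1.0, -0.3, -0.4]
width: 0.0213
grip_force: 25.0
```

Request:
move_arm([
  [[0,0,2],[0,0,0],10],
  [[0,0,1.2],[0,0,0],10],
  [[0,0,0],[0,0,0],10],
  [[0,0,0],[0,0,0],10],
])

```text
time: 15.42
ee_pos: [0.5543, 0.0514, 0.1191]
eef_rot: [0.99, 0.139, 0.0, 0.0]
ft_force: [0.0, -0.0, -1.1]
width: 0.0216
grip_force: 25.0
```

Run:
```python
from h import *
a=cam("wrist");b=cam("side");s=r.read_state();p=s["ee_pos"];print(s["time"],p,s["eef_rot"],s["ft_force"],s["width"])
tip=p-[0,0,.049]
for n in("wrist","side"):print(n,"tip",proj(n,tip),"hole",proj(n,[.5536,.0517,.057]),"headtop",proj(n,p+[0,0,.022]))
ua,va=proj("wrist",tip).astype(int);ub,vb=proj("side",tip).astype(int)
f=lambda im,u,v,k:cv2.convertScaleAbs(cv2.resize(im[max(v-50,0):max(v-50,0)+100,u-32:u+33],None,fx=k,fy=k,interpolation=cv2.INTER_CUBIC),alpha=1.5,beta=20)
cv2.imwrite("pics/w5.png",np.hstack([f(a,ua,va,6),f(b,ub,vb,6)]));print("origins",ua-32,max(va-50,0),ub-32,max(vb-50,0))
```

```text
15.525 [0.55440182 0.05157357 0.11921981] [9.90309890e-01 1.38874184e-01 5.23677042e-04 9.77482781e-05] [-0.23938914 -0.39791708 -0.21520809] 0.02141795231182286
wrist tip [276.89459207 229.91533264] hole [276.4348135  224.44760392] headtop [276.87541412 281.88735341]
side tip [284.65532948 204.07482536] hole [284.24491639 208.49591886] headtop [285.1153133  179.25148534]
origins 244 179 252 154
```

View pics/w5.png

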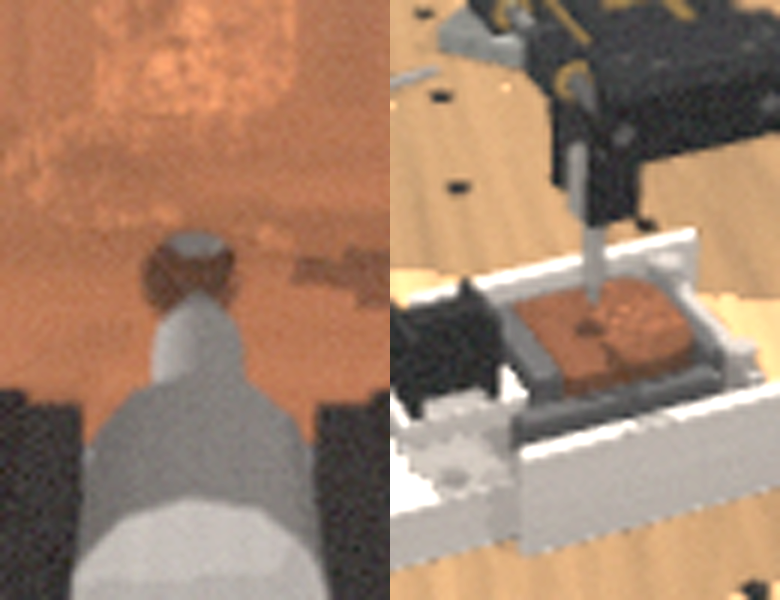

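The tip (crop 199,298) sits about 1 mm right of the hole centre (190,275) and 1–2 mm too far in +x. I'll correct that and go in gently.

Request:
move_arm([
  [[-0.12,-0.08,0],[0,0,0],10],
  [[0,0,0.5],[0,0,0],10],
  [[0,0,0.5],[0,0,0],10],
  [[0,0,0.4],[0,0,0],10],
  [[0,0,0.4],[0,0,0],10],
  [[0,0,0.2],[0,0,0],10],
  [[0,0,0],[0,0,0],10],
])

```text
time: 16.4
ee_pos: [0.5525, 0.0521, 0.0984]
eef_rot: [0.99, 0.139, -0.0, -0.0]
ft_force: [-0.9, -0.1, -1.0]
width: 0.0212
grip_force: 25.0
```

Request:
move_arm([
  [[0,0,0.3],[0,0,0],10],
  [[0,0,0.3],[0,0,0],10],
  [[0,0,0.3],[0,0,0],10],
  [[0,0,0],[0,0,0],10],
])

```text
time: 16.9
ee_pos: [0.5524, 0.052, 0.0892]
eef_rot: [0.99, 0.139, -0.0, -0.0]
ft_force: [0.8, 0.8, -0.9]
width: 0.0213
grip_force: 25.0
```

Request:
move_arm([
  [[0,0,0.3],[0,0,0],10],
  [[0,0,0.3],[0,0,0],10],
  [[0,0,0.2],[0,0,0],10],
  [[0,0,0],[0,0,0],10],
])

```text
time: 17.4
ee_pos: [0.5525, 0.052, 0.0814]
eef_rot: [0.99, 0.139, -0.0, 0.0]
ft_force: [0.0, -0.6, -1.2]
width: 0.0216
grip_force: 25.0
```

Request:
move_arm([
  [[0,0,0.2],[0,0,0],10],
  [[0,0,0.2],[0,0,0],10],
  [[0,0,0.2],[0,0,0],10],
  [[0,0,0],[0,0,0],10],
])

```text
time: 17.9
ee_pos: [0.5525, 0.052, 0.0754]
eef_rot: [0.99, 0.139, -0.0, 0.0]
ft_force: [0.3, 0.2, -0.4]
width: 0.0214
grip_force: 25.0
```

Request:
move_arm([
  [[0,0,0.2],[0,0,0],10],
  [[0,0,0.2],[0,0,0],10],
  [[0,0,0],[0,0,0],10],
])

```text
time: 18.27
ee_pos: [0.5525, 0.052, 0.0713]
eef_rot: [0.99, 0.139, -0.0, 0.0]
ft_force: [0.5, -0.1, -0.6]
width: 0.0214
grip_force: 25.0
```

Request:
move_arm([
  [[0,0,0.2],[0,0,0],10],
  [[0,0,0.2],[0,0,0],10],
  [[0,0,0],[0,0,0],10],
])

```text
time: 18.65
ee_pos: [0.5525, 0.0521, 0.0673]
eef_rot: [0.99, 0.139, -0.0, -0.0]
ft_force: [-0.3, -0.4, -1.2]
width: 0.0213
grip_force: 25.0
```

Request:
move_arm([
  [[0,0,0.15],[0,0,0],10],
  [[0,0,0.15],[0,0,0],10],
  [[0,0,0],[0,0,0],10],
])

```text
time: 19.02
ee_pos: [0.5528, 0.0521, 0.0648]
eef_rot: [0.99, 0.139, 0.0, 0.0]
ft_force: [-0.5, 0.0, 1.9]
width: 0.0214
grip_force: 25.0
```

Request:
move_arm([
  [[0,0,0.1],[0,0,0],10],
  [[0,0,0.1],[0,0,0],10],
  [[0,0,0],[0,0,0],10],
])

```text
time: 19.4
ee_pos: [0.553, 0.0521, 0.0631]
eef_rot: [0.99, 0.139, 0.0, 0.0]
ft_force: [-1.3, -0.1, 5.5]
width: 0.0213
grip_force: 25.0
```

Request:
move_arm([
  [[0,0,0.1],[0,0,0],10],
  [[0,0,0],[0,0,0],10],
])

```text
time: 19.65
ee_pos: [0.553, 0.0522, 0.0621]
eef_rot: [0.99, 0.139, 0.001, 0.0]
ft_force: [-1.4, -0.5, 4.8]
width: 0.0212
grip_force: 25.0
```

Request:
move_arm([
  [[0,0,0.1],[0,0,0],10],
  [[0,0,0],[0,0,0],10],
])

```text
time: 19.9
ee_pos: [0.5531, 0.0521, 0.0611]
eef_rot: [0.99, 0.139, 0.001, 0.0]
ft_force: [-0.4, -0.2, 5.3]
width: 0.0213
grip_force: 25.0
```

Request:
move_arm([
  [[0,0,0.05],[0,0,0],10],
  [[0,0,0],[0,0,0],10],
])

```text
time: 20.15
ee_pos: [0.5531, 0.0522, 0.061]
eef_rot: [0.99, 0.139, 0.001, 0.0]
ft_force: [-3.1, 0.0, 10.0]
width: 0.0213
grip_force: 25.0
```

Request:
move_arm([
  [[0,0,0.05],[0,0,0],10],
  [[0,0,0],[0,0,0],10],
])

```text
time: 20.4
ee_pos: [0.5531, 0.0522, 0.0609]
eef_rot: [0.99, 0.139, 0.001, 0.0]
ft_force: [-4.5, -1.5, 14.8]
width: 0.0214
grip_force: 25.0
```

Request:
move_arm([
  [[0,0,-0.05],[0,0,0],10],
  [[0,0,0],[0,0,0],45],
  [[0,0,0],[0,0,0],45],
  [[0,0,0],[0,0,0],45],
  [[0,0,-2],[0,0,0],45],
  [[0,0,-4],[0,0,0],45],
  [[0,0,-4],[0,0,0],45],
  [[0,0,0],[0,0,0],45],
  [[0,0,0],[0,0,0],45],
])

```text
time: 21.52
ee_pos: [0.5525, 0.052, 0.1604]
eef_rot: [0.99, 0.139, 0.0, 0.0]
ft_force: [-0.2, -0.6, -0.4]
width: 0.0391
grip_force: 0.0
```

Run:
```python
from h import *
a=cam("wrist");b=cam("side");s=r.read_state();print(s["time"],s["ee_pos"],s["width"],s["ft_force"])
for z in(.083,.057):print(z,(proj("side",[.5536,.0517,z])-[240,150])*5,(proj("wrist",[.5536,.0517,z])-[200,80])*5)
f=lambda im,u,v:cv2.resize(im[v:v+110,u:u+78],None,fx=5,fy=5,interpolation=cv2.INTER_CUBIC)
cv2.imwrite("pics/end.png",np.hstack([cv2.convertScaleAbs(f(b,240,150),alpha=1.4,beta=15),cv2.convertScaleAbs(f(a,235,100),alpha=1.4,beta=15)]))
```

```text
21.625 [0.55199865 0.05186368 0.15930733] 0.03907326772565717 [0.51138057 1.51422021 0.08199078]
0.083 [222.01659145 248.65593326] [388.29324241 679.23643602]
0.057 [221.22458195 292.47959432] [387.9343114  631.45488874]
```

View pics/end.png

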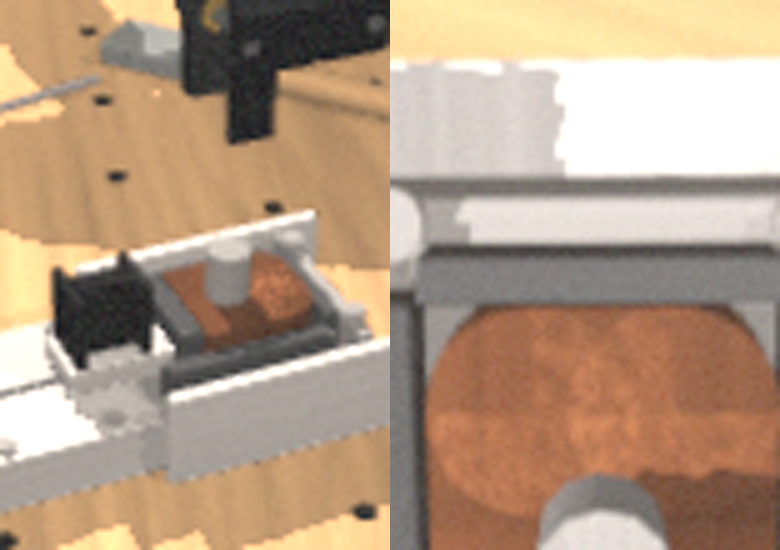

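The side view shows the head upright and flat on the top lift. Its top is at (229,250), against (222,249) predicted for fully home. The jaw is against the stack and the gripper is clear.

```bash
python3 -c "
from bench import r
print(r.close_job())"
```

```text
the job is handed in; nothing more can be done
None
```

I handed the job in at about 22 s (limit 67 s). By the forces and the last pictures, the jaw is snug on the squared stack and the tall-headed pin is fully home and released. The hand-in returned no verdict.

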